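# Slide the watch tray between the posts into the walnut case

## Robot

A 6-joint arm with a two-finger parallel gripper is mounted at the origin on the work surface. World frame = base frame: x ahead of the robot, y to its left, z up, the work surface at z = 0. Lengths are in m, angles in rad, forces in N, time in s.
With the tool pointing down it reaches from about 0.35 to 0.925 m from the base axis. Payload 6.4 kg.
Tool frame: the origin (TCP) lies between the finger pads; the fingertips stand 14 mm ahead of it and the grasp point (between the pads) lies 5 mm behind it; z points along the fingers, y is the line along which they close (so a half turn about z gives the same grasp; the last joint's range is limited). The gripper opens to 85 mm and grips with 20 to 120 N. Pads are 22 mm wide; open, the fingers measure 114 mm over their backs; the gripper's body (76 mm by 85 mm) begins 54 mm behind the grasp point. The pads swing forward as they close: fully open they stand 13 mm farther back than shut.
Start: joints at [-0.174, 0.245, 1.558, -0, 1.339, -0.174], TCP at [0.65, 0, 0.245] pointing down, gripper open.
Joint ranges: [-3.13, 3.13], [-1.02, 2.26], [0.13, 2.54], [-0.95, 4.09], [0.21, 2.88], [-2.74, 2.74]. Speed limits (rad/s): [2.57, 2.57, 3.14, 3.14, 3.14, 3.14].

## Interface

Orientations are given as [roll, pitch, yaw] about the fixed x, y, z axes, in that order (R = Rz(yaw) Ry(pitch) Rx(roll)).
In Python, from plant import * gives the robot as it stands.
- The arm moves only by the shell command python3 -m pendant 'ROWS' [OPENING]. ROWS is JSON, a list of rows, each an object of numbers: "x", "y", "z": the shift along the tool's x, y, z as a fraction of full scale; "ax", "ay", "az": the turn, a rotation vector about the tool's x, y, z as a fraction of full scale. In form: [{"x": .., "y": .., "z": .., "ax": .., "ay": .., "az": ..}, ...]. A call has exactly 8 rows; each row shifts and turns the commanded pose from where the row before left it, along the tool's axes as they then stand; what a row does not reach is not made up. Full scale, the value 1, is 0.15 m for a shift and pi/4 rad for a turn. A row lasts 1/10 s, in which the tool goes at most 50 mm and 8.59 degrees, less where a joint would pass 70% of its speed; a pose out of reach is approached as far as the arm can. A call with a number of a shift or a turn outside -1 to 1 is refused whole. A call with a gripper value outside its range is refused whole. OPENING is the opening, from -1 (shut) to 1 (fully open), so that 0 is half open, set as the call begins (- or left out, the last holds). The fingers move at their own pace and stop on an object; the grip force is fixed at half the most. Time passes only in rows, so rows that do not move let the fingers close, or fill a call up. It gives the time, the measured TCP pose, the force, the opening and the grip force at its end, in the units of the state.
- observe(): the state, without advancing time (a new reading comes with each control period).
- read_camera(name): name is "scene" or "side" or "wrist"; returns a dict with "image" (400x640x3 uint8, red, green, blue), "fx", "fy", "cx", "cy" (pixels), "k1" (the pictures are not rectified: a ray, as slopes to the right and down, at radius r is drawn at 1 + k1 r^2 times it, then the intrinsics apply), "extrinsics" (4x4, takes a point from camera to world coordinates); the wrist camera has in their place "tool_from_camera" (4x4, takes a point from camera to tool coordinates, whose origin is the TCP and whose axes are the flange's). Camera axes: x right, y down, z forward; pixel columns grow to the right and rows downward; lengths in m; the calibration is good to about 2 mm. A picture is of the moment at which its call begins: read the wrist's pose just before it. There is no depth.
- sign_off(): hands the job in; it is judged then, once.
Trained networks look in a picture, given as the dict that the camera call returned (one of the last four; its "shot" number tells which), for a name from the list of things; names that differ only in an ending like _2 or _b are one class to them, and where a whole thing is asked for, a point or a joint stands for the part that bears it (a point fixed in the world has none). Each returns a list of dicts, best first, with "score" (0 to 1); they miss things now and then, are a little off and sometimes report something else, mostly with a low value. They report only what shows in the picture. A call takes as long as a camera call.
- recognise(picture, target): "at" ([column, row] in pixels, amid what is visible of it).
- landmark_of(picture, target): "at" ([column, row] in pixels: a listed point, or the origin of a listed thing).
The state is a dict: "time_s": time; "qpos": joint angles; "joint_vel": joint speeds; "joint_efforts": joint torques, N m; "position": TCP position; "tcp_rot": TCP orientation; "force": force on the tool from outside, world axes, zero at the start; "moment": the same for the moment, N m; "grip_width": opening from 0.0 (shut) to 1.0 (fully open); "finger_force": force on a finger pad.
Only numpy, scipy, OpenCV 4.12 (cv2) and the standard library are available. Lean on these libraries where they do the work, as an engineer would, in place of code of your own. Each camera call takes 0.05 s, during which the arm holds its last target. There are 200 camera calls.

## Task

Push the loose watch tray end-first through the narrow gap between the two posts at the mouth of the walnut case, until it is fully home against the back of the case. Only push it along the table with the fingers: do not pinch, lift or tip it, and leave the loupe, the watch head and the pliers where they lie.

Things in the scene. Friction and masses are not known exactly. Their poses are not given: they have to be found in the camera images.
- tray: Loose flat wooden tray, grey pad and three steel watch heads in a row set into its top; a block 110 mm long (its x), 56 mm wide (its y), 20 mm high (dials 22 mm), about 0.2 kg, sliding with ordinary friction. Origin: centre of its underside, on the table. Both ends are alike, either may lead. It starts in front of the mouth of the case, out of line and turned.
- case: Low walnut case fixed to the table under a shut glass lid, at most 46 mm high. Origin: on the table, midway between the two posts, level with their front faces; x points straight into the bay that takes the tray, z up. The bay: 68 mm wide, glass 34 mm up, no floor of its own (the tray slides on the table), back wall at x = 100 mm. A closed compartment adjoins: y -46 to -155, x from 12 mm.
- post_left (a point): Centre, half-way up, of the fixed upright brass post at the left of the mouth looking in: round, 24 mm across, 44 mm high; in the case frame at x = 12, y = +43 mm.
- post_right (a point): The same for the right-hand post, at x = 12, y = -43 mm in the case frame. The gap between the posts is 62 mm, which leaves 3 mm on each side of the tray.
- home (a point): Where the tray's origin (centre of its underside) lies when it is fully home: on the table, x = 45, y = 0 mm in the case frame. The tray's rear end then still stands 10 mm out of the mouth, at x = -10 mm.
- loupe: Bystander: brass jeweller's loupe, a waisted cylinder 32 mm across and 34 mm high. Origin: centre of its underside.
- watch_head: Bystander: red plastic watch head, a disc 38 mm across with lugs, 50 mm over all, 11 mm high. Origin: centre of its underside.
- pliers: Bystander: small orange-handled pliers lying flat, 145 mm long and 10 mm high; origin on the table under the pivot, jaws 49 mm along +x, handles 95 mm along -x, 50 mm wide at their ends.

How it is judged:
On the way:
1. the leading end of the tray is between the posts (x of tray in the frame of case between -0.045 and 0.03 m and y of tray in the frame of case between -0.012 and 0.012 m).
At the end, for the whole second after the job is handed in: The tray lies flat and at rest in the case bay, between the posts, within 5 mm of the back wall (its centre more than 40 mm past the post fronts, within 8 mm of the bay's centre line, within 0.15 rad of straight), and the loupe, watch head and pliers are within 15 mm of where they began (x of tray in the frame of case above 0.04 m and y of tray in the frame of case between -0.008 and 0.008 m and angle between the x axis of tray and the x axis of case, either way round below 0.15 rad and angle between tray's own z axis and vertical below 0.05 rad and height (world z) of tray below 0.004 m and linear speed of tray below 0.01 m/s and distance of each of loupe, watch_head, pliers from where it was at the start of the episode below 0.015 m); the robot touches nothing.
It fails at once if the tray is lifted or tipped (more than 8 mm, or 0.2 rad) (height (world z) of tray above 0.008 m or angle between tray's own z axis and vertical above 0.2 rad).
It fails at once if the tray is straddled and pinched between the fingers (contact force between the fingers and tray above 1 N and x of the grasp point in the frame of tray between -0.05 and 0.05 m and y of the grasp point in the frame of tray between -0.022 and 0.022 m and z of the grasp point in the frame of tray below 0.036 m).
It fails at once if the loupe, the watch head or the pliers are moved by more than 15 mm (distance of any of loupe, watch_head, pliers from where it was at the start of the episode above 0.015 m).
It also fails if it takes over 72 s, if anything falls off the work surface, if the arm or the gripper's body presses on something with over 40 N, if the wrist force passes 120 N, or if a joint passes its speed limit or range.

## Working session

There is one attempt and no reset: what is moved stays moved. The work goes in short steps, Python scripts to look and compute and a shell command to move; the robot and the scene stay as the last step left them, time stands still between calls to the robot, and variables do not carry over. Pictures are saved under pics/ and viewed, at most 12 in all, crops included, and the job is handed in when it is done.

```bash
ls; mkdir -p pics; python3 - <<'E'
from plant import *
import cv2
s=observe();print(s['time_s'],s['position'],s['tcp_rot'],s['grip_width'])
for n in ['scene','side','wrist']:
    p=read_camera(n); cv2.imwrite(f'pics/{n}0.png',p['image'][:,:,::-1])
    print(n,p['fx'],p['fy'],p['cx'],p['cy'],p['k1'],(p.get('extrinsics') if n!='wrist' else p['tool_from_camera']))
    for t in ['tray','case','post_left','post_right','home','loupe','watch_head','pliers']:
        print(t,[(d['at'],round(d['score'],2)) for d in landmark_of(p,t)[:2]])
E
```

```text
pics
0.0 [6.49466700e-01 9.98208764e-05 2.44144658e-01] [-3.13964420e+00 -3.07941906e-04  1.57079624e+00] 1.001375295434741
scene 485.8352061979543 485.8352061979543 324.4678342865719 198.4487898255464 -0.018682768844780748 [[ 0.52299373  0.70084196 -0.48507535  1.12756062]
 [ 0.85233457 -0.43125414  0.29588113 -0.37196316]
 [-0.00182484 -0.56819047 -0.82289505  1.00780865]
 [ 0.          0.          0.          1.        ]]
tray [([287.4, 211.7], 0.97)]
case [([331.9, 184.4], 0.56)]
post_left [([325.3, 168.3], 0.79)]
post_right [([342.8, 185.7], 0.8), ([287.8, 211.7], 0.73)]
home [([348.2, 178.6], 0.71)]
loupe [([414.6, 143.2], 0.71)]
watch_head [([336.0, 304.8], 0.5), ([331.5, 183.6], 0.38)]
pliers [([167.1, 248.0], 0.56), ([327.7, 167.8], 0.2)]
side 422.9883694659767 422.9883694659767 322.41693631723246 199.46178086892297 -0.035537168406950835 [[-0.86987468 -0.31144395  0.38251891  0.09857926]
 [-0.49293013  0.51994234 -0.69762444  0.81481146]
 [ 0.01838314 -0.79540093 -0.60580478  0.80032135]
 [ 0.          0.          0.          1.        ]]
tray [([343.6, 207.8], 0.86)]
case [([330.9, 235.3], 0.64)]
post_left [([337.8, 234.6], 0.67), ([329.6, 235.0], 0.3)]
post_right [([312.7, 226.8], 0.6)]
home [([318.2, 243.9], 0.64)]
loupe [([271.6, 304.2], 0.55)]
watch_head [([279.4, 174.6], 0.57)]
pliers [([400.0, 166.7], 0.7)]
wrist 306.1841924973464 306.1841924973464 313.4744963784779 199.42070432697054 -0.04463962383650058 [[-1.18565492e-05 -9.46214815e-01 -3.23539060e-01  8.37161612e-02]
 [ 9.99999930e-01 -1.32408131e-04  3.50591321e-04 -6.24218515e-06]
 [-3.74573904e-04 -3.23539033e-01  9.46214750e-01 -1.28505019e-01]
 [ 0.00000000e+00  0.00000000e+00  0.00000000e+00  1.00000000e+00]]
tray [([221.5, 240.2], 0.56)]
case [([200.1, 140.0], 0.91), ([223.1, 239.6], 0.29)]
post_left [([148.7, 133.2], 0.82)]
post_right [([225.4, 128.2], 0.86)]
home []
loupe []
watch_head [([410.8, 259.1], 0.69)]
pliers []
```

```bash
cat > h.py <<'E'
from plant import *
import numpy as np, cv2
from scipy.spatial.transform import Rotation as Ro
def TW(s):
    T=np.eye(4);T[:3,:3]=Ro.from_euler('xyz',s['tcp_rot']).as_matrix();T[:3,3]=s['position'];return T
def shot(n):
    s=observe();p=read_camera(n)
    p['E']=np.array(p['extrinsics']) if n!='wrist' else TW(s)@np.array(p['tool_from_camera'])
    return p
def ray(p,uv):
    xd=np.array([(uv[0]-p['cx'])/p['fx'],(uv[1]-p['cy'])/p['fy']]);x=xd.copy()
    for _ in range(10): x=xd/(1+p['k1']*(x@x))
    return p['E'][:3,3],p['E'][:3,:3]@np.array([x[0],x[1],1])
def onplane(p,uv,z):
    o,d=ray(p,uv);return o+d*(z-o[2])/d[2]
def proj(p,X):
    c=np.linalg.inv(p['E'])@np.append(X,1);x=c[:2]/c[2];x=x*(1+p['k1']*(x@x))
    return np.array([p['cx']+p['fx']*x[0],p['cy']+p['fy']*x[1]])
def tri(obs):
    A=np.zeros((3,3));b=np.zeros(3)
    for p,uv in obs:
        o,d=ray(p,uv);d=d/np.linalg.norm(d);M=np.eye(3)-np.outer(d,d);A+=M;b+=M@o
    return np.linalg.solve(A,b)
E
python3 - <<'E'
from h import *
H={'tray':0,'case':0,'post_left':.022,'post_right':.022,'home':0,'loupe':0,'watch_head':0,'pliers':0}
P=[shot(n) for n in ['scene','side','wrist']]
for t,z in H.items():
    ob=[]
    for p in P:
        r=landmark_of(p,t)
        if r and r[0]['score']>.45: ob.append((p,r[0]['at']))
    print(t,'tri',tri(ob).round(4),'plane',[onplane(p,u,z)[:2].round(4) for p,u in ob])
a=[cv2.resize(cv2.imread(f'pics/{n}0.png')[100:340,100:500],(800,480)) for n in ['scene']]
cv2.imwrite('pics/a.png',a[0])
E
```

```text
tray tri [ 5.218e-01 -1.051e-01  1.000e-04] plane [array([ 0.5169, -0.1092]), array([ 0.525 , -0.1081]), array([ 0.5248, -0.0986])]
case tri [0.5107 0.0312 0.0007] plane [array([0.5073, 0.031 ]), array([0.5113, 0.0316]), array([0.5126, 0.0315])]
post_left tri [0.4683 0.0401 0.0196] plane [array([0.4707, 0.0333]), array([0.4719, 0.0453]), array([0.4641, 0.0426])]
post_right tri [0.549  0.0496 0.0245] plane [array([0.5423, 0.05  ]), array([0.5518, 0.0511]), array([0.5504, 0.0483])]
home tri [ 0.4758 -0.0378  0.1604] plane [array([0.5115, 0.074 ]), array([ 0.4568, -0.4023])]
loupe tri [ 0.5013  0.3028 -0.0104] plane [array([0.5046, 0.2934]), array([0.4992, 0.3121])]
watch_head tri [ 7.831e-01 -1.370e-01  5.000e-04] plane [array([ 0.785, -0.136]), array([ 0.7803, -0.1438]), array([ 0.7855, -0.1333])]
pliers tri [ 0.462  -0.3985  0.0151] plane [array([ 0.4553, -0.3972]), array([ 0.4674, -0.426 ])]
```

View pics/wrist0.png

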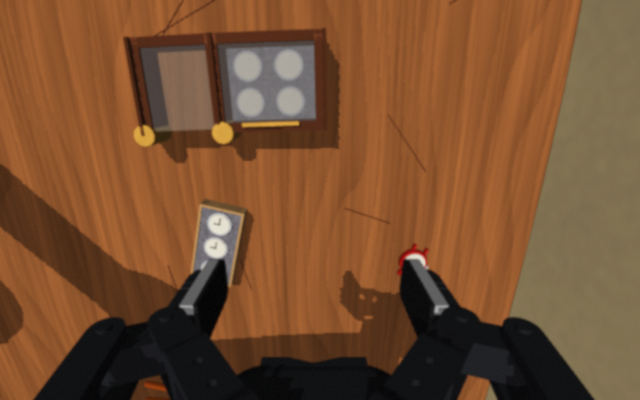

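View pics/a.png

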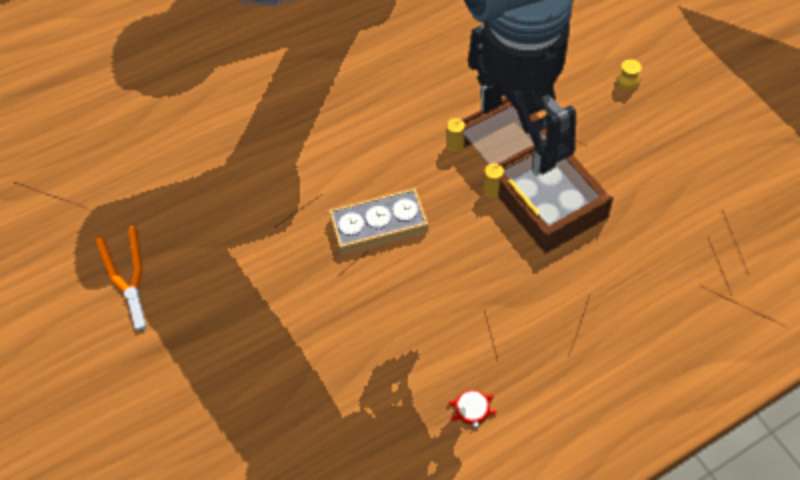

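The wrist picture shows the posts at about (144,135) and (222,133), and the tray around (220,240) with its far edge from (200,203) to (244,210), partly hidden by a finger. The scene view agrees: the pliers, watch head and loupe are well clear. I'll back the wrist off so the tray shows whole, and shut the fingers.

```bash
python3 -m pendant '[{"x":-0.09,"y":-0.11},{"x":-0.09,"y":-0.11},{"x":-0.09,"y":-0.11},{"x":-0.09,"y":-0.11},{"x":-0.09,"y":-0.11},{"x":-0.09,"y":-0.11},{"x":-0.09,"y":-0.11},{"x":0}]' -1
cat >> h.py <<'E'
def cents(mask,lo):
    n,l,st,c=cv2.connectedComponentsWithStats(mask.astype('uint8'))
    return [(c[i],st[i,4],l==i) for i in range(1,n) if st[i,4]>lo]
def lookpose(name,save=None,trz=.020):
    p=shot(name);im=np.ascontiguousarray(p['image'][:,:,::-1]);hsv=cv2.cvtColor(im,cv2.COLOR_BGR2HSV)
    if save: cv2.imwrite(save,im)
    out={'p':p}
    # tray pad: low saturation component nearest the landmark
    r=landmark_of(p,'tray')
    if r:
        m=cv2.morphologyEx((hsv[:,:,1]<90).astype('uint8'),cv2.MORPH_OPEN,np.ones((3,3)))
        C=cents(m,60);u=np.array(r[0]['at']);C=[c for c in C if np.linalg.norm(c[0]-u)<40]
        if C:
            c=max(C,key=lambda c:c[1]);cn=max(cv2.findContours(c[2].astype('uint8'),0,1)[0],key=len)[:,0]
            W=np.array([onplane(p,q,trz)[:2] for q in cn.astype(float)])
            (cx,cy),(w,h),a=cv2.minAreaRect((W*1000).astype('float32'))
            b=cv2.boxPoints(((cx,cy),(w,h),a));e=[b[1]-b[0],b[2]-b[1]];e=max(e,key=np.linalg.norm);yaw=np.arctan2(e[1],e[0])%np.pi
            out['tray']=(np.array([cx,cy])/1000,yaw,sorted((w,h)))
        out['lm']=onplane(p,r[0]['at'],0)[:2]
    return out
def posts(p):
    im=np.ascontiguousarray(p['image'][:,:,::-1]);hsv=cv2.cvtColor(im,cv2.COLOR_BGR2HSV);R=[]
    m=(hsv[:,:,0]>18)&(hsv[:,:,0]<32)&(hsv[:,:,1]>150)&(hsv[:,:,2]>140)
    for c,a,_ in cents(m,60): R.append((c.round(1),a,onplane(p,c,.044)[:2].round(4)))
    return R
E
python3 - <<'E'
from h import *
o=lookpose('wrist','pics/w1.png');print(o.get('tray'),o['lm'])
for r in posts(o['p']): print(r)
for t in ['case','post_left','post_right']:
    print(t,[(onplane(o['p'],d['at'],0 if t=='case' else .022)[:2].round(4),d['score']) for d in landmark_of(o['p'],t)])
E
```

```text
None [ 0.52332214 -0.09947409]
(array([222.9, 132.9]), np.int32(290), array([0.5536, 0.0459]))
(array([270.7, 123.7]), np.int32(152), array([0.6051, 0.0553]))
(array([144.6, 136.2]), np.int32(255), array([0.4679, 0.0431]))
case [(array([0.5131, 0.0317]), 0.91)]
post_left [(array([0.4612, 0.0455]), 0.97)]
post_right [(array([0.5524, 0.0476]), 0.67)]schema error: expected keys x, y, z, ax, ay, az
```

View pics/w1.png

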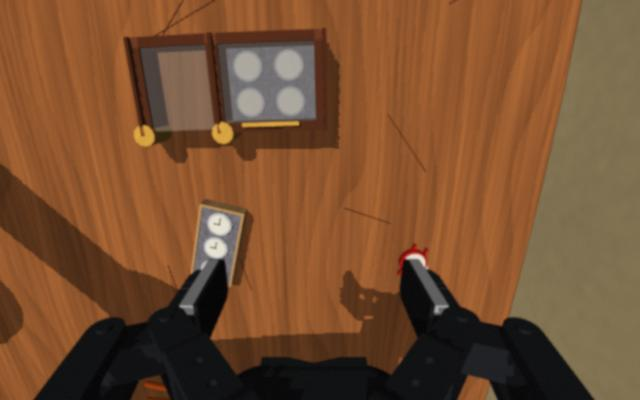

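The move was refused because every row needs all six keys, so this is the same view as before. I'll resend it in full.

```bash
python3 -m pendant '[{"x":-0.09,"y":-0.11,"z":0,"ax":0,"ay":0,"az":0},{"x":-0.09,"y":-0.11,"z":0,"ax":0,"ay":0,"az":0},{"x":-0.09,"y":-0.11,"z":0,"ax":0,"ay":0,"az":0},{"x":-0.09,"y":-0.11,"z":0,"ax":0,"ay":0,"az":0},{"x":-0.09,"y":-0.11,"z":0,"ax":0,"ay":0,"az":0},{"x":-0.09,"y":-0.11,"z":0,"ax":0,"ay":0,"az":0},{"x":-0.09,"y":-0.11,"z":0,"ax":0,"ay":0,"az":0},{"x":0,"y":0,"z":0,"ax":0,"ay":0,"az":0}]' -1
python3 - <<'E'
from h import *
o=lookpose('wrist','pics/w1.png');print(o.get('tray'),o['lm'])
for r in posts(o['p']): print(r)
for t in ['case','post_left','post_right']:
    print(t,[(onplane(o['p'],d['at'],0 if t=='case' else .022)[:2].round(4),d['score']) for d in landmark_of(o['p'],t)])
E
```

```text
time_s: 3.75
position: [0.5334, -0.0955, 0.2453]
tcp_rot: [-3.141, 0.0, 1.569]
force: [0.3, 0.5, -0.2]
grip_width: 0.003
finger_force: 0.0
(array([ 0.52306787, -0.10240597]), np.float32(1.3262372), [49.88420486450195, 103.66205596923828]) [ 0.52227499 -0.09853492]
(array([385.8,  23.3]), np.int32(211), array([0.6036, 0.0549]))
(array([332.7,  34.6]), np.int32(393), array([0.5525, 0.0447]))
(array([245.3,  37.4]), np.int32(385), array([0.4672, 0.0427]))
case []
post_left [(array([0.4672, 0.0427]), 0.65)]
post_right [(array([0.5554, 0.0452]), 0.62)]
```

View pics/w1.png

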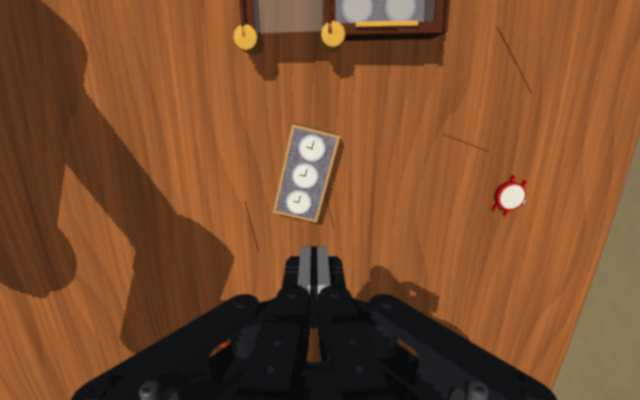

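The whole tray now shows: pad centre at (306,174), its heading leaning about 16° to the right of the case axis, posts at (245,37) and (333,35). In world coordinates the tray is at (0.523,-0.102) with yaw 1.326, and the case origin is near (0.511,0.032) with yaw about 1.61. I'll nudge the tray's right side near the front with the shut fingers to turn it into line.

```bash
python3 -m pendant '[{"x":0.043,"y":0.15,"z":0,"ax":0,"ay":0,"az":-0.025},{"x":0.043,"y":0.15,"z":0,"ax":0,"ay":0,"az":-0.025},{"x":0.043,"y":0.15,"z":0,"ax":0,"ay":0,"az":0},{"x":0,"y":0,"z":0.25,"ax":0,"ay":0,"az":0},{"x":0,"y":0,"z":0.25,"ax":0,"ay":0,"az":0},{"x":0,"y":0,"z":0.25,"ax":0,"ay":0,"az":0},{"x":0,"y":0,"z":0.25,"ax":0,"ay":0,"az":0},{"x":0,"y":0,"z":0.25,"ax":0,"ay":0,"az":0}]' -1
python3 -m pendant '[{"x":0,"y":0,"z":0.13,"ax":0,"ay":0,"az":0},{"x":0,"y":0,"z":0.1,"ax":0,"ay":0,"az":0},{"x":0,"y":0,"z":0,"ax":0,"ay":0,"az":0},{"x":0,"y":-0.02,"z":0,"ax":0,"ay":0,"az":0},{"x":0,"y":-0.02,"z":0,"ax":0,"ay":0,"az":0},{"x":0,"y":-0.02,"z":0,"ax":0,"ay":0,"az":0},{"x":0,"y":-0.02,"z":0,"ax":0,"ay":0,"az":0},{"x":0,"y":-0.02,"z":0,"ax":0,"ay":0,"az":0}]' -1
python3 - <<'E'
from h import *
for n in ['wrist','scene','side']:
    o=lookpose(n,f'pics/{n}2.png');print(n,o.get('tray'),o.get('lm'))
E
```

```text
time_s: 4.8
position: [0.6021, -0.0731, 0.0562]
tcp_rot: [3.141, -0.0, 1.611]
force: [-1.0, -0.2, 0.2]
grip_width: 0.001
finger_force: 0.0
time_s: 5.6
position: [0.5866, -0.0746, 0.0239]
tcp_rot: [3.141, 0.0, 1.61]
force: [1.0, 0.4, -0.2]
grip_width: -0.0
finger_force: 0.0
wrist None [ 0.52240455 -0.10119487]
scene None [ 0.52800707 -0.10857435]
side None [0.49715723 0.31294624]
```

```bash
python3 -m pendant '[{"x":0,"y":-0.02,"z":0.02,"ax":0,"ay":0,"az":0},{"x":0,"y":-0.02,"z":0,"ax":0,"ay":0,"az":0},{"x":0,"y":-0.02,"z":0,"ax":0,"ay":0,"az":0},{"x":0,"y":-0.02,"z":0,"ax":0,"ay":0,"az":0},{"x":0,"y":-0.02,"z":0,"ax":0,"ay":0,"az":0},{"x":0,"y":-0.02,"z":0,"ax":0,"ay":0,"az":0},{"x":0,"y":-0.02,"z":0,"ax":0,"ay":0,"az":0},{"x":0,"y":0,"z":0,"ax":0,"ay":0,"az":0}]' -1
python3 - <<'E'
from h import *
for n in ['wrist','scene']:
    o=lookpose(n,f'pics/{n}3.png');print(n,o.get('tray'),o.get('lm'))
a=cv2.resize(cv2.imread('pics/scene3.png')[110:310,180:430],(500,400));b=cv2.resize(cv2.imread('pics/wrist3.png'),(640,400))[:,200:500]
cv2.imwrite('pics/c3.png',np.hstack([a,b]))
E
```

```text
time_s: 6.7
position: [0.5653, -0.0752, 0.0204]
tcp_rot: [-3.141, 0.0, 1.61]
force: [0.2, -0.1, -0.3]
grip_width: 0.001
finger_force: 0.0
wrist None [ 0.51837449 -0.10255506]
scene None [ 0.52168173 -0.11549795]
```

View pics/c3.png

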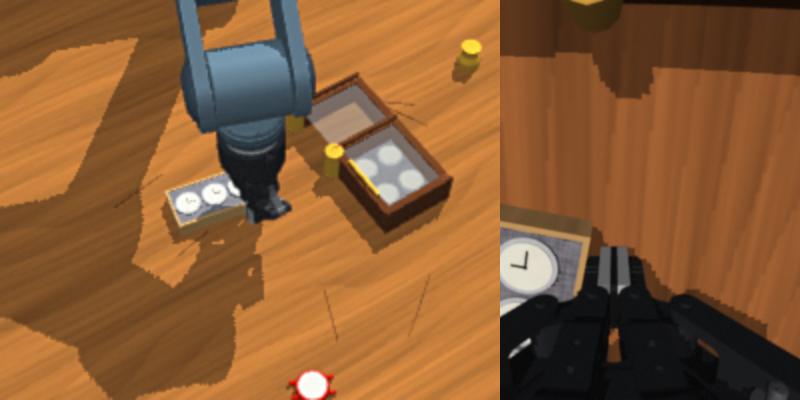

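The left half shows the shut fingers just touching the tray's front right side. In the right half (wrist view) the tray's far edge runs from (500,205) to (592,222), so it is still about 10° out. I'll push 9 mm more, then raise and look.

```bash
python3 -m pendant '[{"x":0,"y":-0.015,"z":0,"ax":0,"ay":0,"az":0},{"x":0,"y":-0.015,"z":0,"ax":0,"ay":0,"az":0},{"x":0,"y":-0.015,"z":0,"ax":0,"ay":0,"az":0},{"x":0,"y":-0.015,"z":0,"ax":0,"ay":0,"az":0},{"x":0,"y":0,"z":0,"ax":0,"ay":0,"az":0},{"x":0,"y":0.1,"z":0,"ax":0,"ay":0,"az":0},{"x":-0.1,"y":0.1,"z":-0.3,"ax":0,"ay":0,"az":0},{"x":-0.3,"y":0,"z":-0.3,"ax":0,"ay":0,"az":0}]' -1
python3 -m pendant '[{"x":-0.2,"y":-0.1,"z":-0.2,"ax":0,"ay":0,"az":0},{"x":-0.2,"y":-0.1,"z":-0.2,"ax":0,"ay":0,"az":0},{"x":0,"y":-0.1,"z":-0.25,"ax":0,"ay":0,"az":0},{"x":0,"y":-0.1,"z":-0.25,"ax":0,"ay":0,"az":0},{"x":0,"y":-0.1,"z":0,"ax":0,"ay":0,"az":0},{"x":0,"y":0,"z":0,"ax":0,"ay":0,"az":0},{"x":0,"y":0,"z":0,"ax":0,"ay":0,"az":0},{"x":0,"y":0,"z":0,"ax":0,"ay":0,"az":0}]' -1
cat >> h.py <<'E'
def report(save):
    o=lookpose('wrist',save);p=o['p'];print('tray',o.get('tray'),o.get('lm'))
    for r in posts(p): print(r)
    for t in ['case','post_left','post_right']:
        print(t,[(onplane(p,d['at'],0 if t=='case' else .022)[:2].round(4),d['score']) for d in landmark_of(p,t)])
    Y=1.609;O=np.array([.5107,.0318]);x=np.array([np.cos(Y),np.sin(Y)]);y=np.array([-x[1],x[0]])
    if o.get('tray'):
        d=o['tray'][0]-O;print('in case',d@x,d@y,o['tray'][1]-Y)
E
python3 - <<'E'
from h import *
report('pics/w4.png')
E
```

```text
time_s: 7.7
position: [0.5892, -0.1234, 0.1014]
tcp_rot: [-3.141, -0.001, 1.614]
force: [0.9, -1.2, 1.1]
grip_width: -0.002
finger_force: 0.0
time_s: 8.5
position: [0.5159, -0.1872, 0.2343]
tcp_rot: [-3.14, -0.001, 1.61]
force: [-0.6, 0.8, -0.1]
grip_width: 0.001
finger_force: 0.0
tray (array([ 0.51161826, -0.10763628]), np.float32(1.4939089), [50.0178108215332, 103.7072525024414]) [ 0.50955873 -0.10559204]
case []
post_left []
post_right []
in case -0.13936960576318957 0.004408096629233733 -0.115091085
```

The tray is now about +4 mm to the left of the case axis and 0.115 rad clockwise of it, which suits a gentle curved push on the rear end with both fingertips. I'll part the fingers to about 30 mm and go down behind it.

```bash
python3 -m pendant '[{"x":-0.05,"y":-0.075,"z":0,"ax":0,"ay":0,"az":0.074},{"x":0,"y":0,"z":0,"ax":0,"ay":0,"az":0.074},{"x":0,"y":0,"z":0.23,"ax":0,"ay":0,"az":0},{"x":0,"y":0,"z":0.23,"ax":0,"ay":0,"az":0},{"x":0,"y":0,"z":0.23,"ax":0,"ay":0,"az":0},{"x":0,"y":0,"z":0.23,"ax":0,"ay":0,"az":0},{"x":0,"y":0,"z":0.23,"ax":0,"ay":0,"az":0},{"x":0,"y":0,"z":0.23,"ax":0,"ay":0,"az":0}]' -0.3
python3 -m pendant '[{"x":0,"y":0,"z":0.02,"ax":0,"ay":0,"az":0},{"x":0,"y":0,"z":0,"ax":0,"ay":0,"az":0},{"x":0.02,"y":0,"z":0,"ax":0,"ay":0,"az":0},{"x":0.02,"y":0,"z":0,"ax":0,"ay":0,"az":0},{"x":0.02,"y":0,"z":0,"ax":0,"ay":0,"az":0},{"x":0.02,"y":0,"z":0,"ax":0,"ay":0,"az":0},{"x":0,"y":0,"z":0,"ax":0,"ay":0,"az":0},{"x":0,"y":0,"z":0,"ax":0,"ay":0,"az":0}]' -0.3
python3 - <<'E'
from h import *
report('pics/w5.png')
E
```

```text
time_s: 9.55
position: [0.5052, -0.1955, 0.0272]
tcp_rot: [3.141, 0.0, 1.494]
force: [-0.5, -0.2, -0.2]
grip_width: 0.346
finger_force: 0.0
time_s: 10.35
position: [0.5061, -0.1835, 0.0258]
tcp_rot: [3.141, 0.0, 1.494]
force: [-0.4, -0.2, 0.1]
grip_width: 0.353
finger_force: 0.0
tray (array([ 0.51115381, -0.11166521]), np.float32(1.4950094), [49.68378448486328, 94.302734375]) [ 0.51160733 -0.10674246]
case []
post_left [(array([ 0.5125, -0.1059]), 0.53)]
post_right []
in case -0.14337785736473505 0.005026087268561584 -0.113990545
```

View pics/w5.png

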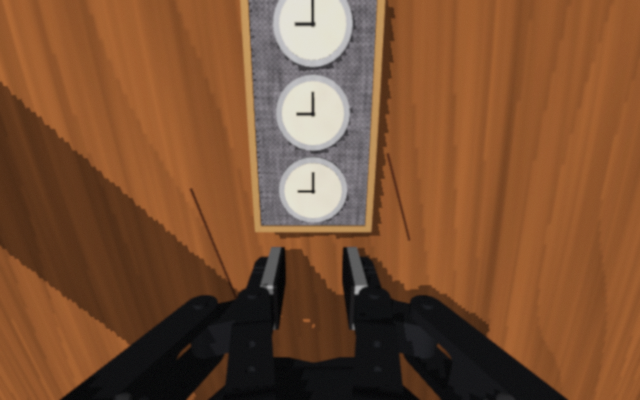

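The tray lies squarely ahead of the parted fingertips: rear edge at row 230, columns 256–372, fingers at (273,265) and (352,265). I'll lower slightly and begin a curved push, with a small lateral part to the right and a slow left turn.

```bash
python3 -m pendant '[{"x":0.02,"y":0,"z":0.035,"ax":0,"ay":0,"az":0},{"x":0.03,"y":0,"z":0,"ax":0,"ay":0,"az":0},{"x":0.03,"y":0.001,"z":0,"ax":0,"ay":0,"az":0},{"x":0.03,"y":0.0015,"z":0,"ax":0,"ay":0,"az":-0.008},{"x":0.03,"y":0.002,"z":0,"ax":0,"ay":0,"az":-0.009},{"x":0.03,"y":0.002,"z":0,"ax":0,"ay":0,"az":-0.009},{"x":0.03,"y":0.0025,"z":0,"ax":0,"ay":0,"az":-0.009},{"x":0.03,"y":0.0025,"z":0,"ax":0,"ay":0,"az":-0.009}]' -0.3
python3 - <<'E'
from h import *
report('pics/w6.png');s=observe();print(s['position'],s['tcp_rot'])
E
```

```text
time_s: 11.4
position: [0.5102, -0.1489, 0.0205]
tcp_rot: [3.141, 0.0, 1.529]
force: [-0.1, -1.5, -0.2]
grip_width: 0.353
finger_force: 0.5
tray (array([ 0.51307831, -0.08242067]), np.float32(1.5291635), [49.64786148071289, 102.3761978149414]) [ 0.51482963 -0.08185812]
case []
post_left []
post_right []
in case -0.11422816398570255 0.001986015016103426 -0.07983649
[ 0.51010031 -0.14922854  0.02043802] [ 3.14155890e+00 -9.17943751e-05  1.52839850e+00]
```

View pics/w6.png

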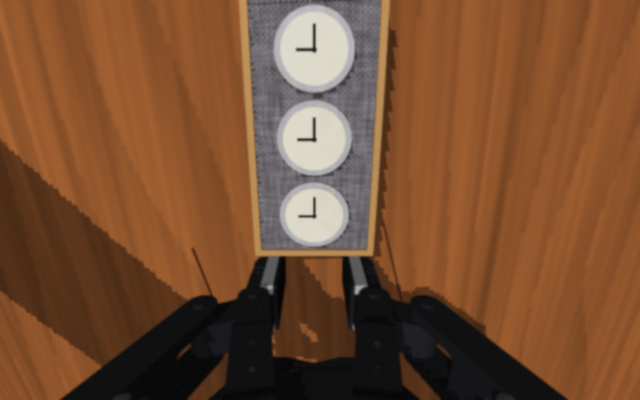

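The tray moved with the fingers without slipping: its rear edge is flush against both tips at row 255. It is now at y +2 mm and -0.08 rad in the case frame. I'll continue for 36 mm, then lift away to check tray and posts in one view.

```bash
python3 -m pendant '[{"x":0.03,"y":0.002,"z":0,"ax":0,"ay":0,"az":-0.01},{"x":0.03,"y":0.0025,"z":0,"ax":0,"ay":0,"az":-0.01},{"x":0.03,"y":0.0025,"z":0,"ax":0,"ay":0,"az":-0.01},{"x":0.03,"y":0.003,"z":0,"ax":0,"ay":0,"az":-0.01},{"x":0.03,"y":0.003,"z":0,"ax":0,"ay":0,"az":-0.01},{"x":0.03,"y":0.0035,"z":0,"ax":0,"ay":0,"az":-0.01},{"x":0.03,"y":0.004,"z":0,"ax":0,"ay":0,"az":-0.01},{"x":0.03,"y":0.004,"z":0,"ax":0,"ay":0,"az":-0.01}]' -0.3
python3 -m pendant '[{"x":0,"y":0,"z":0,"ax":0,"ay":0,"az":0},{"x":-0.1,"y":0,"z":0,"ax":0,"ay":0,"az":0},{"x":0,"y":0,"z":-0.25,"ax":0,"ay":0,"az":0},{"x":0,"y":0,"z":-0.25,"ax":0,"ay":0,"az":0},{"x":0,"y":0,"z":-0.25,"ax":0,"ay":0,"az":0},{"x":0,"y":0,"z":-0.25,"ax":0,"ay":0,"az":0},{"x":0,"y":0,"z":-0.25,"ax":0,"ay":0,"az":0},{"x":0,"y":0,"z":0,"ax":0,"ay":0,"az":0}]' -0.3
python3 - <<'E'
from h import *
report('pics/w7.png')
E
```

```text
time_s: 12.45
position: [0.5144, -0.113, 0.0205]
tcp_rot: [3.141, 0.0, 1.592]
force: [0.1, -2.4, 1.1]
grip_width: 0.351
finger_force: 0.8
time_s: 13.25
position: [0.5176, -0.1307, 0.2143]
tcp_rot: [3.131, 0.005, 1.591]
force: [0.7, -0.5, 1.0]
grip_width: 0.349
finger_force: 0.0
tray (array([ 0.51313483, -0.04642231]), np.float32(1.5917616), [49.81581497192383, 103.07793426513672]) [ 0.51475827 -0.04254194]
case []
post_left [(array([ 0.7705, -0.1254]), 0.47)]
post_right []
in case -0.07825823378822984 0.0005546027925998324 -0.017238379
```

View pics/w7.png

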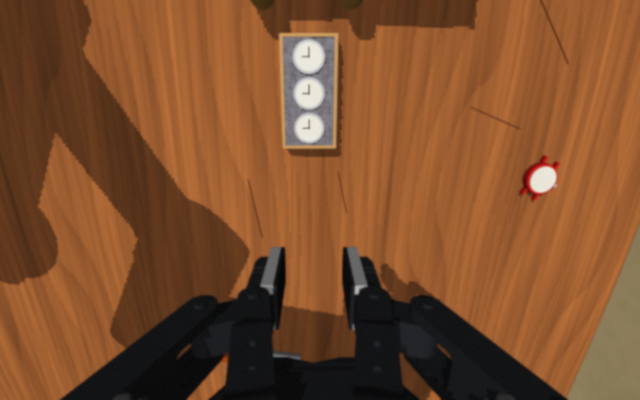

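The tray now points nearly straight at the gap: front edge at row 35, columns 280–338, with the post feet just showing at (262,4) and (350,3). I'll move forward 75 mm to see the posts whole.

```bash
python3 -m pendant '[{"x":0.17,"y":0,"z":-0.1,"ax":0,"ay":0,"az":0},{"x":0.17,"y":0,"z":-0.1,"ax":0,"ay":0,"az":0},{"x":0.16,"y":0,"z":0,"ax":0,"ay":0,"az":0},{"x":0,"y":0,"z":0,"ax":0,"ay":0,"az":0},{"x":0,"y":0,"z":0,"ax":0,"ay":0,"az":0},{"x":0,"y":0,"z":0,"ax":0,"ay":0,"az":0},{"x":0,"y":0,"z":0,"ax":0,"ay":0,"az":0},{"x":0,"y":0,"z":0,"ax":0,"ay":0,"az":0}]' -0.3
python3 - <<'E'
from h import *
report('pics/w8.png')
E
```

```text
time_s: 14.3
position: [0.513, -0.054, 0.2375]
tcp_rot: [-3.141, -0.0, 1.59]
force: [0.1, -0.4, 0.1]
grip_width: 0.347
finger_force: 0.0
tray (array([ 0.51319067, -0.04553747]), np.float32(1.5919601), [50.05237579345703, 102.87277221679688]) [ 0.51158871 -0.04559428]
(array([268.9,  80.4]), np.int32(372), array([0.467 , 0.0431]))
(array([355.2,  79.7]), np.int32(380), array([0.5522, 0.0453]))
(array([408. ,  70.8]), np.int32(189), array([0.6037, 0.0549]))
case [(array([0.511 , 0.0771]), 0.25)]
post_left [(array([0.4651, 0.0424]), 0.96)]
post_right [(array([0.5497, 0.0476]), 0.83)]
in case -0.07737616674935706 0.00046500023990286187 -0.017039895
```

View pics/w8.png

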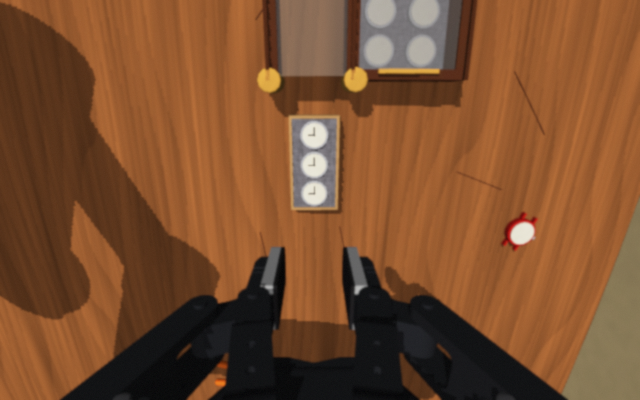

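Posts at (269,80) and (355,80), tray at about (315,163) between them and nearly straight. That puts it at about y -1 mm and -0.01 rad in the refined case frame (origin (0.510,0.032), yaw 1.602). I'll go back down behind it and push straight in.

```bash
python3 -m pendant '[{"x":-0.17,"y":0.001,"z":0,"ax":0,"ay":0,"az":0},{"x":-0.17,"y":0.001,"z":0,"ax":0,"ay":0,"az":0},{"x":-0.17,"y":0.001,"z":0,"ax":0,"ay":0,"az":0},{"x":0,"y":0,"z":0.29,"ax":0,"ay":0,"az":0},{"x":0,"y":0,"z":0.29,"ax":0,"ay":0,"az":0},{"x":0,"y":0,"z":0.29,"ax":0,"ay":0,"az":0},{"x":0,"y":0,"z":0.29,"ax":0,"ay":0,"az":0},{"x":0,"y":0,"z":0.28,"ax":0,"ay":0,"az":0}]' -0.3
python3 -m pendant '[{"x":0,"y":0,"z":0,"ax":0,"ay":0,"az":0},{"x":0.03,"y":0,"z":0,"ax":0,"ay":0,"az":0},{"x":0.03,"y":0,"z":0,"ax":0,"ay":0,"az":0},{"x":0.03,"y":0,"z":0,"ax":0,"ay":0,"az":0},{"x":0.03,"y":0,"z":0,"ax":0,"ay":0,"az":0},{"x":0.03,"y":0,"z":0,"ax":0,"ay":0,"az":-0.004},{"x":0.03,"y":0,"z":0,"ax":0,"ay":0,"az":-0.004},{"x":0.03,"y":0,"z":0,"ax":0,"ay":0,"az":-0.004}]' -0.3
python3 - <<'E'
from h import *
report('pics/w9.png')
E
```

```text
time_s: 15.35
position: [0.515, -0.1298, 0.0204]
tcp_rot: [3.141, 0.0, 1.591]
force: [0.5, 0.0, 0.7]
grip_width: 0.35
finger_force: 0.0
time_s: 16.15
position: [0.5147, -0.0982, 0.0223]
tcp_rot: [3.141, 0.001, 1.601]
force: [-0.3, -2.2, 0.9]
grip_width: 0.35
finger_force: 0.8
tray (array([ 0.51157489, -0.03164816]), np.float32(1.6008145), [49.65561294555664, 103.25711059570312]) [ 0.51209087 -0.03147733]
case []
post_left []
post_right []
in case -0.06343527859630274 0.0015491113868613836 -0.008185506
```

```bash
python3 -m pendant '[{"x":0.03,"y":0,"z":0,"ax":0,"ay":0,"az":0},{"x":0.03,"y":0,"z":0,"ax":0,"ay":0,"az":0},{"x":0.03,"y":0,"z":0,"ax":0,"ay":0,"az":0},{"x":0.03,"y":0,"z":0,"ax":0,"ay":0,"az":0},{"x":0.03,"y":0,"z":0,"ax":0,"ay":0,"az":0},{"x":0.03,"y":0,"z":0,"ax":0,"ay":0,"az":0},{"x":0.03,"y":0,"z":0,"ax":0,"ay":0,"az":0},{"x":0,"y":0,"z":0,"ax":0,"ay":0,"az":0}]' -0.3
python3 - <<'E'
from h import *
report('pics/w10.png')
E
```

```text
time_s: 17.2
position: [0.5133, -0.0662, 0.0219]
tcp_rot: [-3.141, -0.0, 1.601]
force: [0.6, 0.4, -0.6]
grip_width: 0.352
finger_force: 0.0
tray (array([0.51068613, 0.00069803]), np.float32(1.6002742), [49.65941619873047, 102.46735382080078]) [0.51193728 0.00130064]
(array([175.3,  18.3]), np.int32(2370), array([0.467 , 0.0396]))
(array([448.3,  18.8]), np.int32(2445), array([0.5522, 0.042 ]))
case []
post_left [(array([0.4669, 0.0439]), 0.8)]
post_right [(array([0.5525, 0.0459]), 0.62)]
in case -0.031078747329487292 0.0012017837058572844 -0.008725762
```

View pics/w10.png

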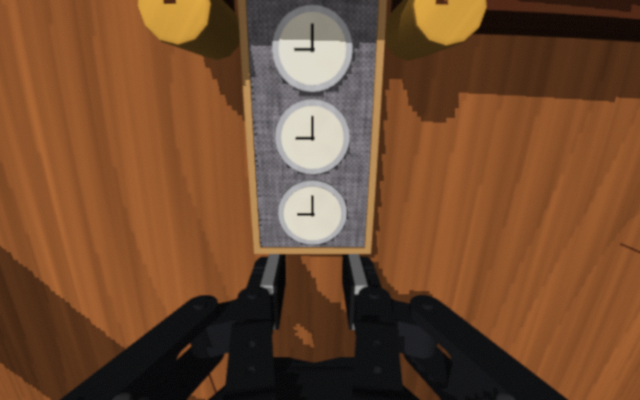

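The leading end is between the posts, which stand at (175,18) and (448,18). The tray edges at columns 245 and 385 are symmetric between them, so I'll push on in.

```bash
python3 -m pendant '[{"x":0.03,"y":0,"z":0,"ax":0,"ay":0,"az":0},{"x":0.03,"y":0,"z":0,"ax":0,"ay":0,"az":0},{"x":0.03,"y":0,"z":0,"ax":0,"ay":0,"az":0},{"x":0.03,"y":0,"z":0,"ax":0,"ay":0,"az":0},{"x":0.03,"y":0,"z":0,"ax":0,"ay":0,"az":0},{"x":0.03,"y":0,"z":0,"ax":0,"ay":0,"az":0},{"x":0.03,"y":0,"z":0,"ax":0,"ay":0,"az":0},{"x":0.03,"y":0,"z":0,"ax":0,"ay":0,"az":0}]' -0.3
python3 -m pendant '[{"x":0.03,"y":0,"z":0,"ax":0,"ay":0,"az":0},{"x":0.03,"y":0,"z":0,"ax":0,"ay":0,"az":0},{"x":0.03,"y":0,"z":0,"ax":0,"ay":0,"az":0},{"x":0.03,"y":0,"z":0,"ax":0,"ay":0,"az":0},{"x":0.03,"y":0,"z":0,"ax":0,"ay":0,"az":0},{"x":0.03,"y":0,"z":0,"ax":0,"ay":0,"az":0},{"x":0.02,"y":0,"z":0,"ax":0,"ay":0,"az":0},{"x":0,"y":0,"z":0,"ax":0,"ay":0,"az":0}]' -0.3
python3 - <<'E'
from h import *
report('pics/w11.png')
E
```

```text
time_s: 18.25
position: [0.5124, -0.0305, 0.022]
tcp_rot: [3.141, 0.0, 1.601]
force: [-0.5, -2.2, 0.2]
grip_width: 0.352
finger_force: 0.8
time_s: 19.05
position: [0.5112, -0.0003, 0.0217]
tcp_rot: [-3.141, -0.001, 1.601]
force: [0.7, -0.7, 0.1]
grip_width: 0.348
finger_force: 0.0
tray None None
(array([198.3, 204.4]), np.int32(2260), array([0.4671, 0.0439]))
(array([427. , 203.7]), np.int32(2563), array([0.5519, 0.0467]))
(array([563.2, 185.3]), np.int32(1547), array([0.6026, 0.0555]))
case [(array([0.5108, 0.0341]), 0.68)]
post_left [(array([0.4645, 0.043 ]), 0.55)]
post_right [(array([0.5514, 0.0472]), 0.67)]
```

View pics/w11.png

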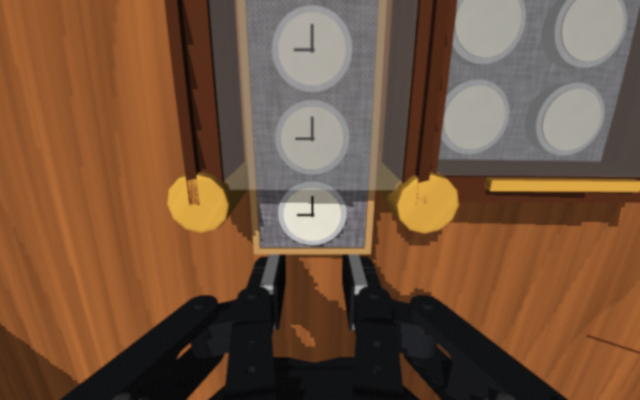

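The tray is well inside: rear edge at row 252, posts at (198,204) and (427,204), and about 11 mm still to go. I'll finish slowly, watching the force.

```bash
python3 -m pendant '[{"x":0.012,"y":0,"z":0,"ax":0,"ay":0,"az":0},{"x":0.012,"y":0,"z":0,"ax":0,"ay":0,"az":0},{"x":0.012,"y":0,"z":0,"ax":0,"ay":0,"az":0},{"x":0.012,"y":0,"z":0,"ax":0,"ay":0,"az":0},{"x":0.01,"y":0,"z":0,"ax":0,"ay":0,"az":0},{"x":0.005,"y":0,"z":0,"ax":0,"ay":0,"az":0},{"x":0,"y":0,"z":0,"ax":0,"ay":0,"az":0},{"x":0,"y":0,"z":0,"ax":0,"ay":0,"az":0}]' -0.3
python3 -m pendant '[{"x":0.005,"y":0,"z":0,"ax":0,"ay":0,"az":0},{"x":0.005,"y":0,"z":0,"ax":0,"ay":0,"az":0},{"x":0,"y":0,"z":0,"ax":0,"ay":0,"az":0},{"x":0,"y":0,"z":0,"ax":0,"ay":0,"az":0},{"x":0,"y":0,"z":0,"ax":0,"ay":0,"az":0},{"x":0,"y":0,"z":0,"ax":0,"ay":0,"az":0},{"x":0,"y":0,"z":0,"ax":0,"ay":0,"az":0},{"x":0,"y":0,"z":0,"ax":0,"ay":0,"az":0}]' -0.3
```

```text
time_s: 20.1
position: [0.5112, 0.0087, 0.022]
tcp_rot: [3.141, -0.0, 1.601]
force: [0.4, -0.1, 0.7]
grip_width: 0.352
finger_force: 0.0
time_s: 20.9
position: [0.5112, 0.01, 0.0219]
tcp_rot: [3.141, 0.0, 1.601]
force: [0.5, -0.9, 1.0]
grip_width: 0.346
finger_force: 0.3
```

```bash
python3 -m pendant '[{"x":0.006,"y":0,"z":0,"ax":0,"ay":0,"az":0},{"x":0.006,"y":0,"z":0,"ax":0,"ay":0,"az":0},{"x":0,"y":0,"z":0,"ax":0,"ay":0,"az":0},{"x":0,"y":0,"z":0,"ax":0,"ay":0,"az":0},{"x":0,"y":0,"z":0,"ax":0,"ay":0,"az":0},{"x":0,"y":0,"z":0,"ax":0,"ay":0,"az":0},{"x":0,"y":0,"z":0,"ax":0,"ay":0,"az":0},{"x":0,"y":0,"z":0,"ax":0,"ay":0,"az":0}]' -0.3
```

```text
time_s: 21.7
position: [0.5111, 0.0115, 0.022]
tcp_rot: [3.142, 0.001, 1.601]
force: [-0.7, -5.1, 0.4]
grip_width: 0.351
finger_force: 2.6
```

```bash
python3 -m pendant '[{"x":0.006,"y":0,"z":0,"ax":0,"ay":0,"az":0},{"x":0,"y":0,"z":0,"ax":0,"ay":0,"az":0},{"x":0,"y":0,"z":0,"ax":0,"ay":0,"az":0},{"x":0,"y":0,"z":0,"ax":0,"ay":0,"az":0},{"x":0,"y":0,"z":0,"ax":0,"ay":0,"az":0},{"x":0,"y":0,"z":0,"ax":0,"ay":0,"az":0},{"x":0,"y":0,"z":0,"ax":0,"ay":0,"az":0},{"x":0,"y":0,"z":0,"ax":0,"ay":0,"az":0}]' -0.3
```

```text
time_s: 22.5
position: [0.5111, 0.0116, 0.022]
tcp_rot: [-3.141, 0.002, 1.601]
force: [-2.1, -8.9, 0.6]
grip_width: 0.349
finger_force: 4.6
```

The force keeps rising (8.9 N) while the tool stands still, so the tray is against the back wall. I'll retreat and check.

```bash
python3 -m pendant '[{"x":-0.05,"y":0,"z":0,"ax":0,"ay":0,"az":0},{"x":-0.2,"y":0,"z":0,"ax":0,"ay":0,"az":0},{"x":-0.2,"y":0,"z":-0.1,"ax":0,"ay":0,"az":0},{"x":0,"y":0,"z":-0.3,"ax":0,"ay":0,"az":0},{"x":0,"y":0,"z":-0.3,"ax":0,"ay":0,"az":0},{"x":0.2,"y":0,"z":-0.3,"ax":0,"ay":0,"az":0},{"x":0.1,"y":0,"z":-0.2,"ax":0,"ay":0,"az":0},{"x":0,"y":0,"z":0,"ax":0,"ay":0,"az":0}]' -0.3
python3 - <<'E'
from h import *
P=[shot('scene'),shot('side')]
for t in ['loupe','watch_head','pliers']:
    print(t,[(np.round(d[0]['at'],1)) if d else None for d in (landmark_of(p,t) for p in P)])
p=shot('wrist');cv2.imwrite('pics/w12.png',p['image'][:,:,::-1]);print(observe()['position'])
E
```

```text
time_s: 23.3
position: [0.5144, -0.0108, 0.2037]
tcp_rot: [3.132, 0.001, 1.603]
force: [-0.8, -0.5, 0.1]
grip_width: 0.346
finger_force: 0.0
loupe [array([413.4, 144.3]), array([275.4, 305.6])]
watch_head [array([337.4, 303.9]), array([279.6, 177.8])]
pliers [array([346.9, 178.8]), array([399.4, 168.9])]
[ 0.51130872 -0.01216217  0.19739022]
```

View pics/w12.png

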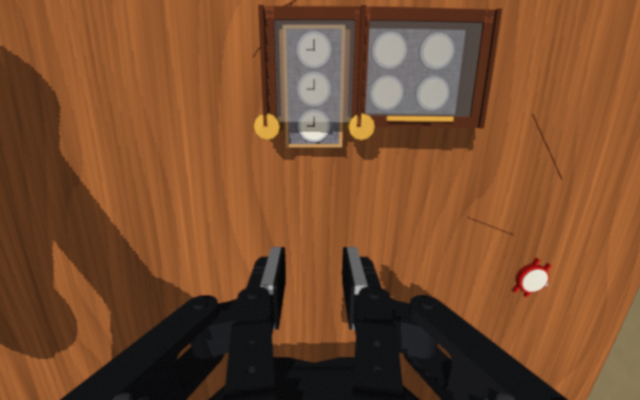

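The tray is home in the bay, centred (columns 287–343) between the posts at (266,127) and (361,127), with its rear end at row 146. The watch head, loupe and pliers show where they were; the scene view's pliers detection landed on the case, but the side view has them unmoved. Handing in.

```bash
python3 -c "
from plant import *
print(sign_off())"
```

```text
the job is handed in; nothing more can be done
None
```

The tray is fully home against the back of the case, centred between the posts; it was only pushed along the table, the loupe, watch head and pliers were left alone, and the job was handed in at about 24 s (the judge's verdict was not shown).

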